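# Put the bench things back on their own mats

### The job

Each thing on this bench has a mat of its own shape, but the three have been put back wrong: set the micro-tube rack on the oblong mat (along its length), the timer on the square grey mat (edges parallel to the mat's) and the small white bottle on the round mat, each in the middle of its mat and standing upright. Every mat is occupied, so use the empty cork pad as a parking place on the way. Keep everything upright while you carry it, and leave the empty orange rack, the red box and the red dish where they are.

Things in the scene. Friction and masses are not known exactly. Their poses are not given: they have to be found in the camera images.
- micro_rack: Loose small yellow rack full of micro tubes, 59 wide (x) x 116 long (y) mm; its solid body is 40 mm high, the tube caps reach 59 mm; 0.09 kg. Grasp it across its width (x), below 40 mm. Origin: centre of the underside; y along its length, z up. Starts on the square grey mat.
- bench_timer: Loose white square timer with a display and three buttons, lying face up, 60 x 60 mm, 13 mm high at the edges (15 at the buttons), 0.05 kg. Origin: centre of the underside; x and y parallel to its edges, z up. Starts on the round mat.
- small_bottle: Loose small white bottle with screw cap, standing, 41 mm diameter (cap 38 mm, above 58 mm), 74 mm high, 0.07 kg. Origin: centre of the underside; z up. Starts on the oblong mat.
- long_mat: Fixed oblong grey mat, 80 (x) x 150 (y) x 4 mm thick, lying on the worktop; home of the micro-tube rack. Origin: centre of the underside (its top is at z = 4 mm); y along its length, z up.
- square_mat: Fixed square grey mat, 120 x 120 x 4 mm thick; home of the timer. Origin: centre of the underside (its top is at z = 4 mm); x and y parallel to its edges, z up.
- round_mat: Fixed round grey mat, 124 mm diameter, 4 mm thick; home of the small white bottle. Origin: centre of the underside (its top is at z = 4 mm); z up.
- cork_pad: Fixed square brown cork pad, 115 x 115 x 4 mm thick, empty at the start: the parking place. Origin: centre of the underside (its top is at z = 4 mm); x and y parallel to its edges, z up.
- orange_rack: Bystander, loose: empty orange tube rack, 109 (x) x 113 (y) x 46 mm high, 0.16 kg. Origin: centre of the underside; z up. Leave it alone.
- parts_box: Bystander, loose: red box with lid, 83 (x) x 63 (y) x 37 mm high, 0.09 kg. Origin: centre of the underside; z up. Leave it alone.
- cap_dish: Bystander, loose: round shallow red dish holding a cap, 54 mm diameter, 17 mm high, 0.03 kg. Origin: centre of the underside; z up. Leave it alone.
Mind the look-alikes: they are no part of the job. There is more than one size of the small_bottle; the job needs the middle-sized.

How it is judged (in metres and radians):
At the end, for the whole second after the job is handed in: Rack on the oblong mat, timer on the square grey mat, small bottle on the round mat: each flat on it, at rest, tilted under 0.1 rad, centre within 14 mm of the mat's centre; rack along the mat and timer edges parallel to the mat's within 0.2 rad (horizontal distance between micro_rack and long_mat below 0.014 m and z of micro_rack in the frame of long_mat between 0.001 and 0.008 m and angle between each of micro_rack, bench_timer, small_bottle's own z axis and vertical below 0.1 rad and linear speed of each of micro_rack, bench_timer, small_bottle below 0.02 m/s and angular speed of each of micro_rack, bench_timer, small_bottle below 0.2 rad/s and horizontal distance between bench_timer and square_mat below 0.014 m and z of bench_timer in the frame of square_mat between 0.001 and 0.008 m and horizontal distance between small_bottle and round_mat below 0.014 m and z of small_bottle in the frame of round_mat between 0.001 and 0.008 m and angle between the y axis of micro_rack and the y axis of long_mat, either way round below 0.2 rad and (angle between the x axis of bench_timer and the x axis of square_mat, either way round below 0.2 rad or angle between the x axis of bench_timer and the y axis of square_mat, either way round below 0.2 rad)); the robot touches nothing.
It fails at once if a bystander (empty orange rack, red box, red dish) was moved more than 20 mm (distance of any of orange_rack, parts_box, cap_dish from where it was at the start of the episode above 0.02 m).
It fails at once if the rack, the timer or the small bottle was tipped by more than 0.6 rad (angle between any of micro_rack, bench_timer, small_bottle's own z axis and vertical above 0.6 rad).
It also fails if it takes over 106 s, if anything falls off the work surface, if the arm or the gripper's body presses on something with over 40 N, if the wrist force passes 120 N, or if a joint passes its speed limit or range.

### The arm

A 6-joint arm with a two-finger parallel gripper is mounted at the origin on a cart in front of the work surface, level with it; the furniture and walls round the work are solid. World frame = base frame: x ahead of the robot, y to its left, z up, the work surface at z = 0. Lengths are in mm, angles in rad, forces in N, time in s.
With the tool pointing down it reaches from about 350 to 775 mm from the base axis. Payload 7.3 kg.
Tool frame: the origin (TCP) lies at the very end of the fingers, on their centre line; the grasp point (between the pads) lies grip_point_offset behind it (grip_point_offset is the distance from the TCP to the grasp point, in mm); x points along the fingers, z is the direction in which the jaws open and shut, and the axes are right-handed (so a half turn about x gives the same grasp; the last joint's range is limited). The gripper opens to 92 mm and grips with 3 to 60 N. Pads are 19 mm wide; open, the fingers measure 130 mm over their backs; the gripper's body (75 mm by 190 mm) begins 47 mm behind the grasp point.
Start: joints at [1.068, 0.342, 1.524, -0, 1.275, -0.146], TCP at [183.357, 491.96, 226.741] pointing down, gripper open.
Joint ranges: [-2.53, 2.53], [-0.77, 2.02], [0.04, 2.7], [-1, 4.14], [0.28, 2.66], [-3.11, 3.11]. Speed limits (rad/s): [2.57, 2.57, 3.14, 3.14, 3.14, 3.14].

### API

Orientations are given as [roll, pitch, yaw] about the fixed x, y, z axes, in that order (R = Rz(yaw) Ry(pitch) Rx(roll)).
In Python, from plant import * gives the robot as it stands.
- The arm moves only by the tool send_rows, never from a script. Its argument "series" is text: rows parted by semicolons, each of 5 numbers parted by spaces: the gripper's target within -1 to 1 (fully open at 1, half-way at 0, shut at -1), then the shift along the tool's x, y, z in units of 30 mm (1.0 is 30 mm), then the turn about the tool's x in units of 5 degrees (1.0 is 5 degrees). A call has 1 to 8 rows; each row is the pose to reach, as a shift and turn from the pose commanded when the call began, along the tool's axes at that moment; what a row does not reach only later rows make up. A row lasts 1/8 s, in which the tool goes at most 62.5 mm and 10.7 degrees, less where a joint would pass 70% of its speed; a pose out of reach is approached as far as the arm can. A call with a gripper value outside its range is refused whole. The fingers move at their own pace and stop on an object; the grip force is fixed at half the most. Time passes only in rows, so rows that repeat a pose let the fingers close. It gives the time, the measured TCP pose, the force and the opening at its end, in the units of the state.
- get_obs(): the state, without advancing time (a new reading comes with each control period).
- capture(name): name is "scene" or "side" or "wrist"; returns a dict with "pixels" (384x512x3 uint8, red, green, blue), "mtx" (3x3 intrinsics, pixels), "R" (3x3) and "t" (3): a world point X has camera coordinates R X + t. Camera axes: x right, y down, z forward; pixel columns grow to the right and rows downward; lengths in mm; the calibration is good to about 2 mm. The wrist camera is an equidistant fisheye: a pixel r from the principal point sees the ray r / f radians off the axis. A picture is of the moment at which its call begins. There is no depth.
- close_job(): hands the job in, once; it reports no verdict.
Trained networks look in a picture, given as the dict that the camera call returned (one of the last four; its "shot" number tells which), for a name from the list of things; names that differ only in an ending like _2 or _b are one class to them, and where a whole thing is asked for, a point or a joint stands for the part that bears it (a point fixed in the world has none). Each returns a list of dicts, best first, with "score" (0 to 1); they miss things now and then, are a little off and sometimes report something else, mostly with a low value. They report only what shows in the picture. A call takes as long as a camera call. They do not tell look-alikes from the thing itself.
- cut_out(picture, thing): "pixels" (384x512 bool, what is visible of it).
- place_of(picture, thing): "point" ([x, y, z] in mm, in world coordinates, good to about 4 mm: a listed point, or the origin of a listed thing).
The state is a dict: "time": time; "joint_positions": joint angles; "dq": joint speeds; "tau": joint torques, N m; "tool_pos": TCP position; "tcp_rot": TCP orientation; "contact_force": force on the tool from outside, world axes, zero at the start; "moment": the same for the moment, N m; "grip_width": finger opening in mm.
Only numpy, scipy, OpenCV 4.12 (cv2) and the standard library are available. Lean on these libraries where they do the work, as an engineer would, in place of code of your own. Each camera call takes 0.05 s, during which the arm holds its last target.

## Working session

There is one attempt and no reset: what is moved stays moved. The work goes in short steps, Python scripts to look and compute and a tool call to move; the robot and the scene stay as the last step left them, time stands still between calls to the robot, and variables do not carry over. Pictures are saved under pics/ and viewed, and the job is handed in when it is done.

Besides the shell and the picture viewer there is one more tool, called in YAML: its name, and indented under it one key for each argument. send_rows: Moves the arm, as the interface text tells. Its arguments: {"type":"object","properties":{"series":{"type":"string"}},"required":["series"]}

```bash
ls; mkdir -p pics
python3 - <<'E'
from plant import *
import cv2,numpy as np
o=get_obs();print(o)
for n in ["scene","side","wrist"]:
    c=capture(n);cv2.imwrite(f"pics/{n}0.png",cv2.cvtColor(c["pixels"],cv2.COLOR_RGB2BGR))
    if n!="side":
        print(n,c["t"])
    for th in ["micro_rack","bench_timer","small_bottle","long_mat","square_mat","round_mat","cork_pad","orange_rack","parts_box","cap_dish"]:
        print(n,th,[(np.round(d["point"]),round(d["score"],2)) for d in place_of(c,th)[:3]])
print(get_obs()["time"])
E
```

```text
pics
{'time': 0.0, 'joint_positions': array([ 1.06800942e+00,  3.42717556e-01,  1.52504360e+00, -1.08434088e-05,
        1.27538493e+00, -1.46004374e-01]), 'dq': array([ 6.54096224e-04, -7.90423909e-05, -2.66295642e-04,  1.03985470e-03,
       -9.88693955e-04,  1.64978641e-03]), 'tau': array([ 8.20058231e-04, -4.31232941e+01, -2.44225770e+01,  7.20080500e-02,
        5.57054719e-02, -9.75251965e-05]), 'tool_pos': array([183.14383743, 491.57553069, 226.03836462]), 'tcp_rot': array([ 3.00226294,  1.56924286, -2.06690541]), 'contact_force': array([-0.29084347, -0.52105567,  0.19350047]), 'moment': array([ 0.02467342, -0.03007769,  0.02408182]), 'grip_width': 91.52532332060481}
scene [-249.39682727  408.78310503 1146.06312934]
scene micro_rack [(array([581., 373.,   6.]), 0.7), (array([459., 158.,   2.]), 0.29)]
scene bench_timer [(array([612., -29.,   1.]), 0.73)]
scene small_bottle [(array([461., 161.,   5.]), 0.77), (array([430., 310.,   2.]), 0.7), (array([582., 176.,  -2.]), 0.59)]
scene long_mat [(array([460., 157.,   2.]), 0.86)]
scene square_mat [(array([606., -22.,  -4.]), 0.7),
[... 547 characters left out ...]
.,   1.]), 0.83), (array([432., 309.,  -0.]), 0.83), (array([577., 180.,  -1.]), 0.79)]
side long_mat [(array([459., 159.,  -1.]), 0.86)]
side square_mat [(array([588., 368.,  -3.]), 0.79)]
side round_mat [(array([609., -26.,  -2.]), 0.72)]
side cork_pad [(array([ 450., -194.,    2.]), 0.72)]
side orange_rack [(array([708., 173.,   1.]), 0.62)]
side parts_box [(array([ 699., -208.,   -2.]), 0.9)]
side cap_dish [(array([401., -24.,   1.]), 0.81)]
wrist [-525.16657464  -35.31713577  390.39472192]
wrist micro_rack []
wrist bench_timer []
wrist small_bottle []
wrist long_mat []
wrist square_mat []
wrist round_mat []
wrist cork_pad []
wrist orange_rack []
wrist parts_box []
wrist cap_dish []
1.65
```

View pics/scene0.png

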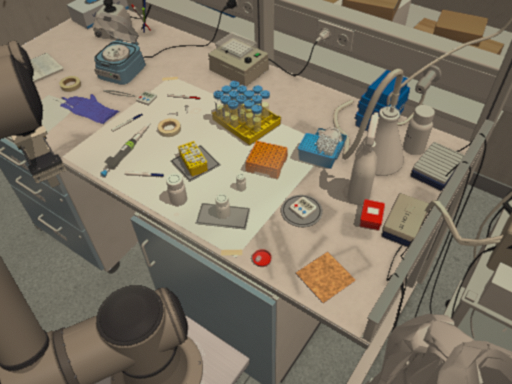

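View pics/side0.png

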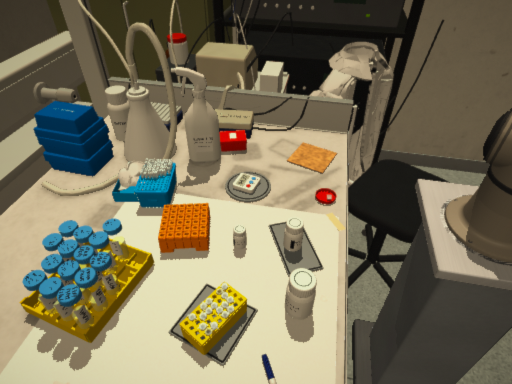

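View pics/wrist0.png

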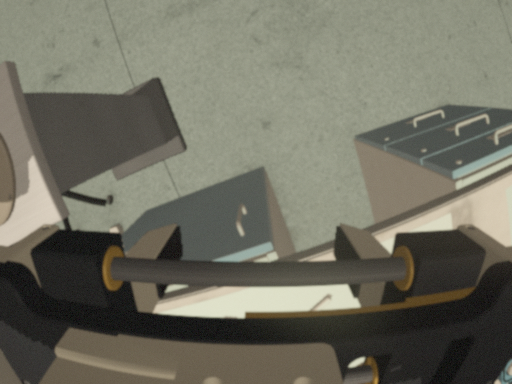

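```bash
cat > h.py <<'E'
from plant import *
import cv2,numpy as np
from scipy.spatial.transform import Rotation as Ro
from scipy.optimize import minimize
def proj(c,P):
    v,_=cv2.Rodrigues(np.array(c["R"],float))
    return cv2.projectPoints(np.array(P,float),v,np.array(c["t"],float),np.array(c["mtx"],float),None)[0][:,0]
def shape(p,dx,dy,z0,z1,rnd=False):
    a=np.linspace(0,2*np.pi,40,endpoint=False)
    q=np.c_[np.cos(a),np.sin(a)]*dx/2 if rnd else np.array([[1,1],[1,-1],[-1,-1],[-1,1]])*[dx/2,dy/2]
    y=p[2] if not rnd else 0
    q=q@np.array([[np.cos(y),np.sin(y)],[-np.sin(y),np.cos(y)]])+p[:2]
    return np.r_[np.c_[q,np.full(len(q),z0)],np.c_[q,np.full(len(q),z1)]]
def hull(c,P,S=4):
    m=np.zeros((384*S,512*S),np.uint8)
    h=cv2.convexHull(((proj(c,P)+.5)*S-.5).astype(np.float32))
    cv2.fillConvexPoly(m,np.round(h).astype(int),1)
    return cv2.resize(m.astype(np.float32),(512,384),interpolation=cv2.INTER_AREA)
def mask(c,th,near):
    best=None
    for d in cut_out(c,th):
        ys,xs=np.nonzero(d["pixels"])
        if len(xs)<20: continue
        u=proj(c,[near])[0]
        dist=np.hypot(xs.mean()-u[0],ys.mean()-u[1])
        if dist<25 and (best is None or d["score"]>best[0]): best=(d["score"],d["pixels"])
    return best
def fit(views,p0,dims,rnd=False,yaw0s=(0,)):
    # views: list (c,mask,occl)
    def cost(p):
        s=0
        for c,m,oc in views:
            h=hull(c,shape(p,*dims,rnd)); mm=m.astype(float)
            if oc is not None: h=h*~oc; mm=mm*~oc
            s+=1-np.minimum(h,mm).sum()/np.maximum(h,mm).sum()
        return s/len(views)
    best=None
    for y in yaw0s:
        x0=np.array([p0[0],p0[1],y])
        r=minimize(cost,x0,method="Nelder-Mead",options=dict(initial_simplex=[x0,x0+[8,0,0],x0+[0,8,0],x0+[0,0,.3]],xatol=.1,fatol=1e-4))
        if best is None or r.fun<best.fun: best=r
    return best.x,best.fun
def move(x,y,z,yaw=None,grip=None):
    """yaw: world direction (rad) of jaw axis; prints needed shift units"""
    o=get_obs();R=Ro.from_euler("xyz",o["tcp_rot"]).as_matrix()
    d=R.T@(np.array([x,y,z])-o["tool_pos"])/30
    t=0
    if yaw is not None:
        jz=np.arctan2(R[1,2],R[0,2]); dy=(yaw-jz+np.pi/2)%np.pi-np.pi/2
        t=np.degrees(dy)*np.sign(R[2,0])/5
    print("t",round(o["time"],2),"pos",o["tool_pos"].round(1),"jaw",round(np.arctan2(R[1,2],R[0,2]),3),"q6",o["joint_positions"][5].round(2),"w",round(o["grip_width"],1),"F",o["contact_force"].round(1))
    print("units",d.round(3),"turn",round(t,2))
E
python3 - <<'E'
from h import *
try: print(grip_point_offset)
except Exception as e: print(e)
S={"scene":capture("scene"),"side":capture("side")}
T={"micro_rack":(580,373),"bench_timer":(611,-26),"small_bottle":(463,160),"long_mat":(460,158),"square_mat":(581,370),"round_mat":(608,-24),"cork_pad":(451,-194)}
D={"micro_rack":(59,116,4,55),"bench_timer":(60,60,4,18),"small_bottle":(40,40,4,78,),"long_mat":(80,150,0,4),"square_mat":(120,120,0,4),"round_mat":(124,124,0,4),"cork_pad":(115,115,0,4)}
occ={"long_mat":"small_bottle","square_mat":"micro_rack","round_mat":"bench_timer"}
M={}
for th in T:
    zc=(D[th][2]+D[th][3])/2
    for s,c in S.items():
        M[th,s]=mask(c,th,(*T[th],zc))
for th in T:
    v={}
    for s,c in S.items():
        if M[th,s] is None: print("no mask",th,s);continue
        oc=None
        if th in occ:
            b=M[occ[th],s]
            h=hull(c,shape((*T[occ[th]],0),130 if 0 else D[occ[th]][0],D[occ[th]][1],D[occ[th]][2],D[occ[th]][3],th=="long_mat"))>0
            oc=h if b is None else b[1]
            oc=cv2.dilate(oc.astype(np.uint8),np.ones((3,3)))>0
        v[s]=(c,M[th,s][1],oc)
    r=th in("round_mat","small_bottle")
    ys=(0,) if r else (-.5,0,.5,1.) if "long" not in th and "rack" not in th else np.arange(-1.4,1.5,.4)
    for k in [["scene"],["side"],["scene","side"]]:
        if all(q in v for q in k):
            p,f=fit([v[q] for q in k],T[th],D[th],r,ys);print(th,k,p.round(3),round(f,3))
E
```

```text
18.8
micro_rack ['scene'] [ 5.78259e+02  3.72387e+02 -5.22000e-01] 0.116
micro_rack ['side'] [577.621 374.169   2.715] 0.144
micro_rack ['scene', 'side'] [ 5.77953e+02  3.72644e+02 -5.13000e-01] 0.132
bench_timer ['scene'] [ 6.10627e+02 -2.73540e+01 -2.16000e-01] 0.075
bench_timer ['side'] [609.232 -24.246   1.446] 0.133
bench_timer ['scene', 'side'] [610.122 -27.244   1.391] 0.111
small_bottle ['scene'] [ 4.61992e+02  1.58490e+02 -3.30000e-02] 0.143
small_bottle ['side'] [4.62274e+02 1.57758e+02 1.38000e-01] 0.137
small_bottle ['scene', 'side'] [4.62135e+02 1.58878e+02 8.40000e-02] 0.142
long_mat ['scene'] [458.866 156.727   0.474] 0.063
long_mat ['side'] [4.59867e+02 1.53970e+02 4.34000e-01] 0.132
long_mat ['scene', 'side'] [459.717 155.496  -2.693] 0.102
no mask square_mat scene
square_mat ['side'] [ 5.82273e+02  3.70271e+02 -3.17000e-01] 0.05
round_mat ['scene'] [ 6.0632e+02 -2.4377e+01  8.0000e-02] 0.073
round_mat ['side'] [ 6.06368e+02 -2.39620e+01  1.48000e-01] 0.1
round_mat ['scene', 'side'] [ 6.06318e+02 -2.39920e+01  1.26000e-01] 0.088
cork_pad ['scene'] [ 4.47423e+02 -1.96841e+02 -3.28000e-01] 0.069
cork_pad ['side'] [ 447.212 -197.236    1.233] 0.063
cork_pad ['scene', 'side'] [ 4.46983e+02 -1.97099e+02 -3.33000e-01] 0.067
```

Run:
```python
from h import *
C={s:capture(s) for s in("scene","side")}
def gp(s,u,v,z=0):
    c=C[s];R=np.array(c["R"]);o=-R.T@c["t"];d=R.T@np.linalg.inv(c["mtx"])@[u,v,1];return (o+d*(z-o[2])/d[2]).round()
print("spray scene",[gp("scene",*p) for p in[(350,195),(360,203),(372,203)]])
print("spray side",[gp("side",*p) for p in[(190,158),(203,163),(220,160)]])
print("blue box scene",[gp("scene",*p,0) for p in[(300,160),(328,168)]])
print("blue side",[gp("side",*p) for p in[(115,200),(165,206)]])
def tri(a,b):
    P=[np.c_[np.array(C[s]["mtx"])@C[s]["R"],np.array(C[s]["mtx"])@C[s]["t"]] for s in C]
    X=cv2.triangulatePoints(P[0],P[1],np.array(a,float),np.array(b,float));return (X[:3]/X[3]).ravel().round()
print("nozzle",tri((358,135),(188,72)))
for s,c in C.items():
    k=c["pixels"]; y0,x0=(120,150) if s=="scene" else (120,150)
    cv2.imwrite(f"pics/{s}_z.png",cv2.cvtColor(cv2.resize(k[100:310,150:420] if s=="scene" else k[20:260,60:360],None,fx=2.6,fy=2.4,interpolation=cv2.INTER_CUBIC),cv2.COLOR_RGB2BGR))
move(610,-27,100,-0.2)
move(610,-27,100,1.37)
```

```text
spray scene [array([ 743., -117.,    0.]), array([ 731., -157.,    0.]), array([ 751., -187.,    0.])]
spray side [array([ 802., -114.,    0.]), array([757., -98.,   0.]), array([ 712., -123.,    0.])]
blue box scene [array([786.,  91.,   0.]), array([805.,  -3.,   0.])]
blue side [array([928., 103.,   0.]), array([794.,  97.,   0.])]
nozzle [ 755. -107.  250.]
t 2.55 pos [183.4 492.  226.7] jaw 1.214 q6 -0.15 w 91.9 F [-0.6  0.2 -0.1]
units [  4.223 -19.368 -11.242] turn 16.2
t 2.55 pos [183.4 492.  226.7] jaw 1.214 q6 -0.15 w 91.9 F [-0.6  0.2 -0.1]
units [  4.223 -19.368 -11.242] turn -1.79
```

View pics/scene_z.png

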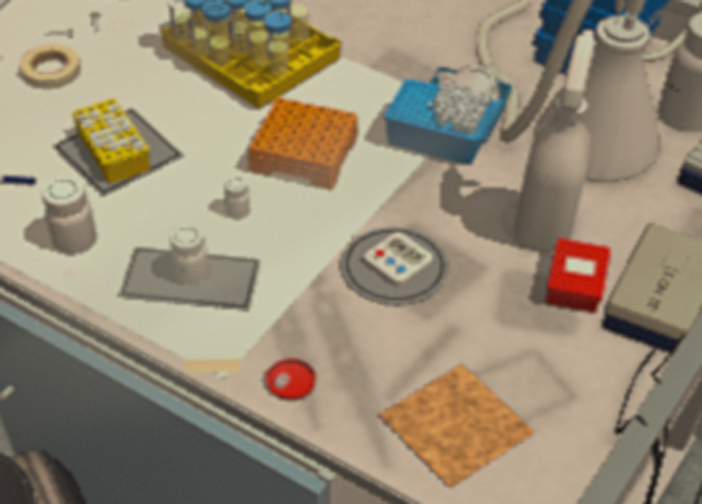

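View pics/side_z.png

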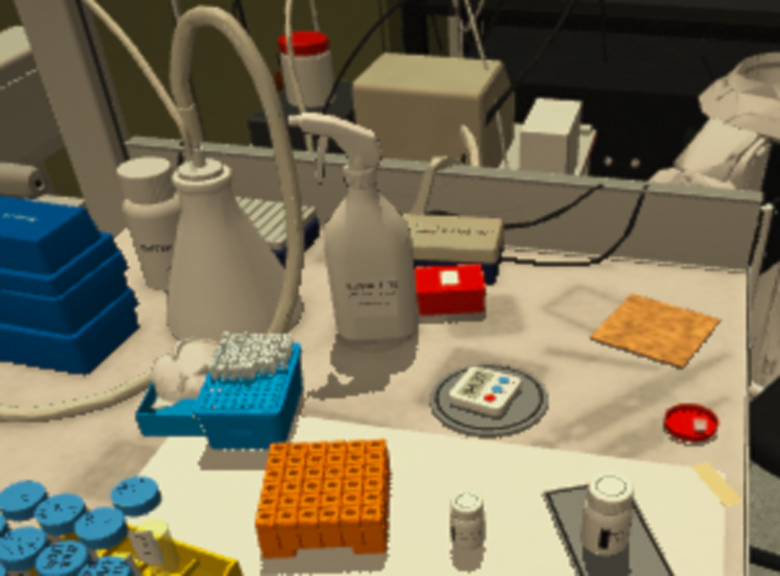

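send_rows:
  series: "1 2 -19.4 -11.2 -1.8;1 2 -19.4 -11.2 -1.8;1 2 -19.4 -11.2 -1.8;1 2 -19.4 -11.2 -1.8;1 2 -19.4 -11.2 -1.8;1 2 -19.4 -11.2 -1.8;1 2 -19.4 -11.2 -1.8;1 2 -19.4 -11.2 -1.8"

```text
time: 3.55
tool_pos: [501.8, 106.2, 182.3]
tcp_rot: [-0.939, 1.57, 0.432]
contact_force: [1.5, 0.6, -0.6]
grip_width: 92.2
```

Run:
```python
from h import *
move(610,-27,90,1.37)
```

```text
t 3.55 pos [501.8 106.2 182.3] jaw 1.371 q6 -1.31 w 92.2 F [ 1.5  0.6 -0.6]
units [ 3.078 -4.416 -3.637] turn 0.01
```

send_rows:
  series: "1 3 -4.4 -3.6 0;1 3 -4.4 -3.6 0;1 3 -4.4 -3.6 0;1 3 -4.4 -3.6 0;1 3 -4.4 -3.6 0"

```text
time: 4.18
tool_pos: [608.2, -24.0, 91.9]
tcp_rot: [1.273, 1.57, 2.643]
contact_force: [-0.5, 0.6, -0.1]
grip_width: 92.0
```

Run:
```python
from h import *
move(610,-27,5.5,1.37)
c=capture("wrist")
cv2.imwrite("pics/w1.png",cv2.cvtColor(c["pixels"],cv2.COLOR_RGB2BGR))
print([d for d in place_of(c,"bench_timer")])
```

```text
t 4.17 pos [608.2 -24.   91.9] jaw 1.37 q6 -1.54 w 92.0 F [-0.5  0.6 -0.1]
units [ 2.881 -0.084 -0.087] turn 0.0
[{'point': [613.3, -21.3, 1.3], 'score': 0.58}]
```

View pics/w1.png

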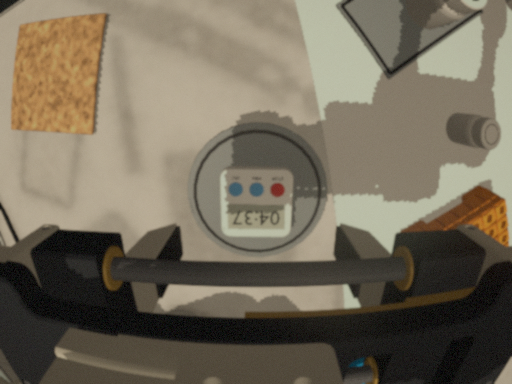

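```bash
cat >> h.py <<'E'
def wray(c,u,v,z):
    K=np.array(c["mtx"]);R=np.array(c["R"]);o=-R.T@np.array(c["t"])
    a=np.array([(u-K[0,2])/K[0,0],(v-K[1,2])/K[1,1]]);th=np.hypot(*a)
    d=R.T@np.r_[a/max(th,1e-9)*np.sin(th),np.cos(th)]
    return o+d*(z-o[2])/d[2]
E
python3 - <<'E'
from h import *
c=capture("wrist")
pts=[wray(c,*p,17) for p in[(222,171),(293,170),(291,235),(222,236)]]
print(np.round(pts,1),np.mean(pts,0).round(1))
p=np.array(pts);print(np.linalg.norm(p-np.roll(p,1,0),axis=1))
print("mat",np.mean([wray(c,*q,4) for q in[(188,190),(330,188),(258,123),(258,254)]],0))
import scipy
m=mask
for th,z in(("bench_timer",17),("round_mat",4)):
    for d in cut_out(c,th)[:1]:
        cn=max(cv2.findContours(d["pixels"].astype(np.uint8),0,1)[0],key=len)[:,0]
        P=np.array([wray(c,*q,z)[:2] for q in cn],np.float32)
        print(th,cv2.minAreaRect(P),d["score"])
E
```

```text
[[ 5.775e+02 -4.600e+01  1.700e+01]
 [ 5.880e+02  1.040e+01  1.700e+01]
 [ 6.443e+02 -6.000e-01  1.700e+01]
 [ 6.335e+02 -5.940e+01  1.700e+01]] [610.8 -23.9  17. ]
[57.58498551 57.33631006 57.38072418 59.85749804]
mat [603.4361727  -21.06821931   4.        ]
bench_timer ((608.316162109375, -25.540367126464844), (60.4783821105957, 60.522647857666016), 78.57391357421875) 0.61
round_mat ((605.0778198242188, -23.855316162109375), (122.31529235839844, 120.7507553100586), 0.6583315134048462) 0.74
```

send_rows:
  series: "1 1.5 0 0 0;1 2.5 -0.04 -0.04 0;1 2.87 -0.04 -0.04 0;1 2.87 -0.04 -0.04 0;-1 2.87 -0.04 -0.04 0;-1 2.87 -0.04 -0.04 0;-1 2.87 -0.04 -0.04 0;-1 2.87 -0.04 -0.04 0"

```text
time: 5.42
tool_pos: [609.6, -25.5, 6.6]
tcp_rot: [-1.423, 1.57, -0.052]
contact_force: [-0.8, 0.7, 2.8]
grip_width: 59.6
```

send_rows:
  series: "-1 0 0 0 0;-1 0 0 0 0;-1 0 0 0 0;-1 0 0 0 0;-1 -1 0 0 0"

```text
time: 6.05
tool_pos: [607.5, -25.2, 34.0]
tcp_rot: [1.584, 1.565, 2.955]
contact_force: [0.3, 0.3, 0.2]
grip_width: 59.5
```

Run:
```python
from h import *
c=capture("wrist")
cv2.imwrite("pics/w2.png",cv2.cvtColor(c["pixels"],cv2.COLOR_RGB2BGR))
# park: keep q6 small turn; 
move(447.5,-196.5,60)
```

```text
t 6.1 pos [610.6 -25.6  39.3] jaw 1.371 q6 -1.54 w 59.6 F [ 2.3 -0.3  3.3]
units [-0.703  4.198 -6.661] turn 0
```

View pics/w2.png

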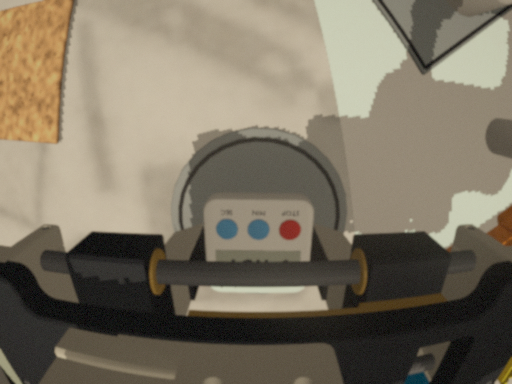

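send_rows:
  series: "-1 -1 1 -2 0;-1 -1 2.1 -3.3 0;-1 -1 4.2 -6.66 0;-1 -1 4.2 -6.66 0;-1 -1 4.2 -6.66 0;-1 -1 4.2 -6.66 0;-1 -1 4.2 -6.66 0"

```text
time: 6.98
tool_pos: [447.1, -195.5, 66.0]
tcp_rot: [-0.967, 1.57, 0.406]
contact_force: [0.0, -0.4, -1.1]
grip_width: 60.1
```

Run:
```python
from h import *
move(447.5,-196.5,6.6)
```

```text
t 6.97 pos [ 447.1 -195.5   66. ] jaw 1.373 q6 -1.94 w 60.1 F [ 0.  -0.4 -1.1]
units [ 1.979 -0.02  -0.029] turn 0
```

Lower slowly, release, raise.

send_rows:
  series: "-1 1 0 0 0;-1 1.6 0 0 0;-1 1.95 0 0 0;-1 1.97 0 0 0;-1 1.97 0 0 0;0.5 1.97 0 0 0;1 1.97 0 0 0;1 1.97 0 0 0"

```text
time: 7.98
tool_pos: [446.4, -196.4, 7.2]
tcp_rot: [-1.716, 1.57, -0.345]
contact_force: [0.5, 0.8, -0.4]
grip_width: 84.5
```

send_rows:
  series: "1 0 0 0 0;1 0 0 0 0;1 -2 0 0 0;1 -4 0 0 0;1 -4 0 0 0"

```text
time: 8.6
tool_pos: [448.7, -197.8, 131.4]
tcp_rot: [-1.936, 1.561, -0.564]
contact_force: [-0.3, 0.0, -0.0]
grip_width: 91.7
```

Run:
```python
from h import *
C={s:capture(s) for s in("scene","side")}
c=C["side"];
cv2.imwrite("pics/s3.png",cv2.cvtColor(c["pixels"],cv2.COLOR_RGB2BGR))
for s,c in C.items(): print(s,[(d["point"],d["score"]) for d in place_of(c,"bench_timer")],[(d["point"],d["score"]) for d in place_of(c,"round_mat")])
move(462,159,150,1.0)
```

```text
scene [([450.3, -198.9, 2.7], 0.95)] [([609.4, -18.6, -5.8], 0.85)]
side [([450.3, -196.1, 4.7], 0.65)] [([609.3, -25.0, -1.5], 0.71), ([460.9, 158.3, -2.3], 0.48)]
t 8.9 pos [ 445.5 -195.8  125.6] jaw 1.371 q6 -1.94 w 91.8 F [-0.3  0.3  0. ]
units [-0.793  1.81  11.702] turn 4.25
```

View pics/s3.png

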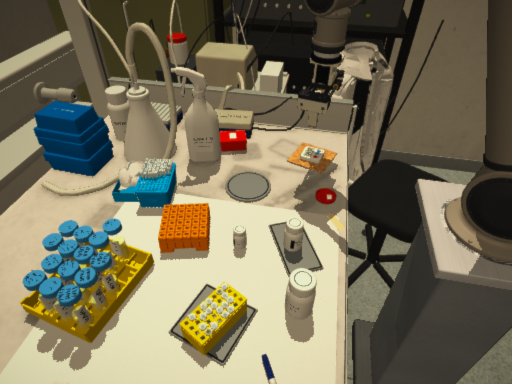

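send_rows:
  series: "1 -0.8 1.8 11.7 4.2;1 -0.8 1.8 11.7 4.2;1 -0.8 1.8 11.7 4.2;1 -0.8 1.8 11.7 4.2;1 -0.8 1.8 11.7 4.2;1 -0.8 1.8 11.7 4.2;1 -0.8 1.8 11.7 4.2;1 -0.8 1.8 11.7 4.2"

```text
time: 9.9
tool_pos: [462.4, 158.1, 150.1]
tcp_rot: [2.462, 1.569, -2.816]
contact_force: [0.2, -0.5, 0.6]
grip_width: 91.7
```

Run:
```python
from h import *
move(462,159,27,1.0)
c=capture("wrist")
cv2.imwrite("pics/w4.png",cv2.cvtColor(c["pixels"],cv2.COLOR_RGB2BGR))
for th,z in(("small_bottle",78),("long_mat",4)):
    print([(d["point"],d["score"]) for d in place_of(c,th)])
    for d in cut_out(c,th)[:3]:
        cn=max(cv2.findContours(d["pixels"].astype(np.uint8),0,1)[0],key=len)[:,0]
        P=np.array([wray(c,*q,z)[:2] for q in cn],np.float32)
        print(th,cv2.minAreaRect(P),d["score"])
```

```text
t 9.9 pos [462.4 158.1 150.1] jaw 1.005 q6 -0.83 w 91.7 F [ 0.2 -0.5  0.6]
units [4.103 0.021 0.025] turn 0.06
[([462.7, 159.8, 2.9], 0.97), ([429.1, 313.0, -0.4], 0.77), ([581.7, 178.8, -1.3], 0.74)]
small_bottle ((456.37969970703125, 164.67303466796875), (36.56605529785156, 50.69575119018555), 56.498313903808594) 0.69
small_bottle ((431.3134460449219, 302.990234375), (82.90178680419922, 51.814632415771484), 77.89691162109375) 0.57
small_bottle ((531.2158203125, 183.67523193359375), (16.332700729370117, 18.64188003540039), 62.19618225097656) 0.53
[([456.8, 161.7, -0.3], 0.89)]
long_mat ((457.3875732421875, 158.77511596679688), (81.26464080810547, 150.02001953125), 25.989892959594727) 0.84
```

View pics/w4.png

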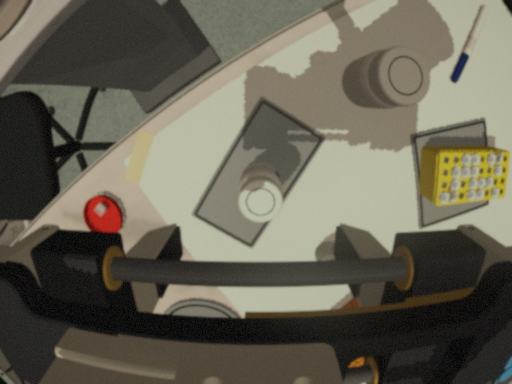

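send_rows:
  series: "1 2 0 0 0;1 3.3 0 0 0;1 4.1 0.02 0.03 0;1 4.1 0.02 0.03 0;1 4.1 0.02 0.03 0;-1 4.1 0.02 0.03 0;-1 4.1 0.02 0.03 0;-1 4.1 0.02 0.03 0"

```text
time: 11.15
tool_pos: [463.2, 159.6, 28.5]
tcp_rot: [-0.778, 1.57, 0.226]
contact_force: [-0.5, -0.7, -0.4]
grip_width: 66.3
```

send_rows:
  series: "-1 0 0 0 0;-1 0 0 0 0;-1 0 0 0 0;-1 0 0 0 0;-1 0 0 0 0;-1 0 0 0 0;-1 -1.0 0 0 0;-1 -2.2 0 0 0"

```text
time: 12.15
tool_pos: [462.3, 159.3, 94.1]
tcp_rot: [2.299, 1.568, -2.98]
contact_force: [1.5, -0.0, -0.7]
grip_width: 40.7
```

Run:
```python
from h import *
c=capture("wrist")
cv2.imwrite("pics/w5.png",cv2.cvtColor(c["pixels"],cv2.COLOR_RGB2BGR))
move(606,-24,95)
```

```text
t 12.2 pos [465.  159.9  98.8] jaw 1.005 q6 -0.83 w 40.5 F [2.5 1.3 2.5]
units [ 0.148 -7.256 -2.654] turn 0
```

View pics/w5.png

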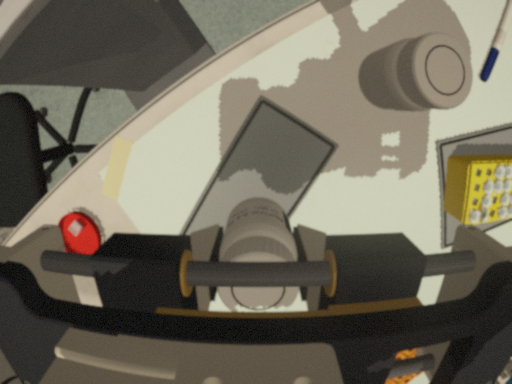

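send_rows:
  series: "-1 0 -1 -0.35 0;-1 0 -2.5 -0.9 0;-1 0 -4 -1.45 0;-1 0 -5.5 -2 0;-1 0 -6.8 -2.5 0;-1 0 -7.25 -2.65 0;-1 0 -7.25 -2.65 0;-1 0 -7.25 -2.65 0"

```text
time: 13.2
tool_pos: [602.9, -23.0, 93.8]
tcp_rot: [1.701, 1.569, 2.707]
contact_force: [-0.7, 0.5, -1.0]
grip_width: 40.8
```

Run:
```python
from h import *
move(606,-24,28.2)
```

```text
t 13.2 pos [602.9 -23.   93.8] jaw 1.006 q6 -1.17 w 40.8 F [-0.7  0.5 -1. ]
units [ 2.186 -0.108  0.027] turn 0
```

send_rows:
  series: "-1 1 -0.1 0 0;-1 1.8 -0.1 0 0;-1 2.1 -0.1 0 0;-1 2.17 -0.1 0 0;-1 2.17 -0.1 0 0;-1 2.17 -0.1 0 0;0 2.17 -0.1 0 0;0.2 2.17 -0.1 0 0"

```text
time: 14.2
tool_pos: [606.7, -25.9, 29.4]
tcp_rot: [-1.067, 1.57, -0.062]
contact_force: [0.6, -0.4, -0.7]
grip_width: 51.6
```

send_rows:
  series: "0.6 0 0 0 0;1 0 0 0 0;1 0 0 0 0;1 -2 0 0 0;1 -4 0 0 0;1 -4 0 0 0;1 -4 0 0 0"

```text
time: 15.08
tool_pos: [606.0, -25.8, 148.6]
tcp_rot: [1.78, 1.57, 2.784]
contact_force: [-0.0, 0.3, -1.3]
grip_width: 91.4
```

Run:
```python
from h import *
for s in("wrist","side","scene"):
    c=capture(s)
    if s!="scene":cv2.imwrite(f"pics/{s}6.png",cv2.cvtColor(c["pixels"],cv2.COLOR_RGB2BGR))
    for th in("small_bottle","round_mat","micro_rack","square_mat"): print(s,th,[(d["point"],d["score"]) for d in place_of(c,th)][:3])
move(578,373,150,-0.515)
```

```text
wrist small_bottle [([579.4, 178.3, -1.0], 0.91), ([606.8, -24.2, 2.8], 0.8)]
wrist round_mat [([604.7, -27.7, -2.9], 0.89)]
wrist micro_rack [([578.1, 373.4, 3.6], 0.87)]
wrist square_mat [([580.9, 363.3, -1.1], 0.73)]
side small_bottle [([608.4, -26.5, 1.6], 0.88), ([577.8, 180.2, -1.0], 0.83), ([435.6, 309.9, 2.2], 0.66)]
side round_mat [([612.1, -25.0, -2.7], 0.96)]
side micro_rack [([579.4, 373.9, 6.2], 0.93)]
side square_mat [([585.1, 370.1, 0.2], 0.91)]
scene small_bottle [([606.2, -21.2, 2.3], 0.8), ([430.2, 310.2, -0.2], 0.69), ([581.3, 177.0, 1.6], 0.47)]
scene round_mat [([612.0, -22.6, -4.3], 0.61), ([607.4, -21.5, -0.3], 0.34)]
scene micro_rack [([580.7, 374.1, 5.1], 0.59)]
scene square_mat [([580.9, 367.4, -2.4], 0.93)]
t 15.82 pos [606.4 -25.8 149. ] jaw 1.005 q6 -1.17 w 91.9 F [-0.4  0.1 -0. ]
units [-0.033  7.931 10.711] turn 17.41
```

View pics/wrist6.png

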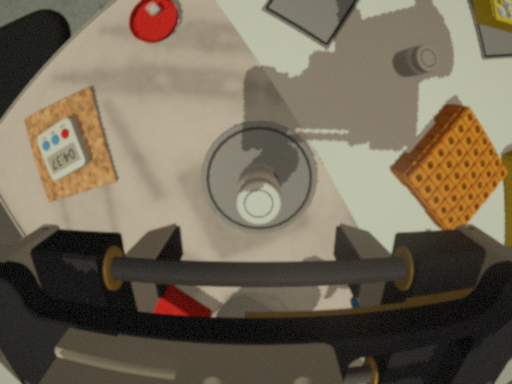

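View pics/side6.png

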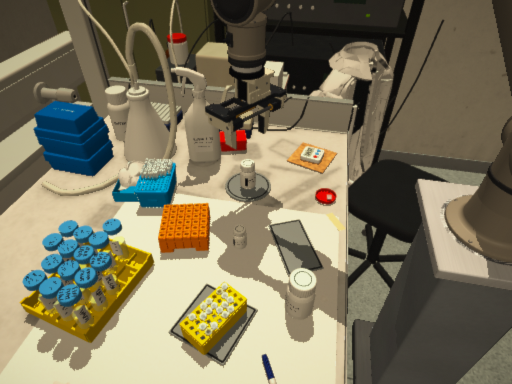

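send_rows:
  series: "1 0 7.9 10.7 17.4;1 0 7.9 10.7 17.4;1 0 7.9 10.7 17.4;1 0 7.9 10.7 17.4;1 0 7.9 10.7 17.4;1 0 7.9 10.7 17.4;1 0 7.9 10.7 17.4;1 0 7.9 10.7 17.4"

```text
time: 16.82
tool_pos: [577.3, 375.8, 148.5]
tcp_rot: [2.194, 1.57, 1.746]
contact_force: [0.2, -1.1, 0.1]
grip_width: 92.0
```

send_rows:
  series: "1 0 0 0 0;1 0 0 0 0"

```text
time: 17.08
tool_pos: [578.8, 371.6, 149.0]
tcp_rot: [-1.7, 1.571, -2.144]
contact_force: [0.1, 0.5, 0.2]
grip_width: 91.7
```

Run:
```python
from h import *
move(578,373,150,-0.515)
c=capture("wrist")
cv2.imwrite("pics/w7.png",cv2.cvtColor(c["pixels"],cv2.COLOR_RGB2BGR))
for th,z in(("micro_rack",44),("square_mat",4)):
    for d in cut_out(c,th)[:2]:
        cn=max(cv2.findContours(d["pixels"].astype(np.uint8),0,1)[0],key=len)[:,0]
        P=np.array([wray(c,*q,z)[:2] for q in cn],np.float32)
        print(th,cv2.minAreaRect(P),d["score"])
c=capture("side");R=np.array(c["R"]);o=-R.T@c["t"]
for p in((153,262),(92,340),(125,240)):
    d=R.T@np.linalg.inv(c["mtx"])@[*p,1];print((o-d*o[2]/d[2]).round())
```

```text
t 17.07 pos [578.8 371.6 149. ] jaw -0.444 q6 0.9 w 91.7 F [0.1 0.5 0.2]
units [-0.033  0.03  -0.043] turn 0.82
micro_rack ((578.1304321289062, 375.4419860839844), (116.7694091796875, 61.08805465698242), 61.638160705566406) 0.67
square_mat ((613.0316772460938, 361.265380859375), (119.36616516113281, 56.04256057739258), 72.0606460571289) 0.59
[750. 267.   0.]
[784. 450.   0.]
[839. 222.   0.]
```

View pics/w7.png

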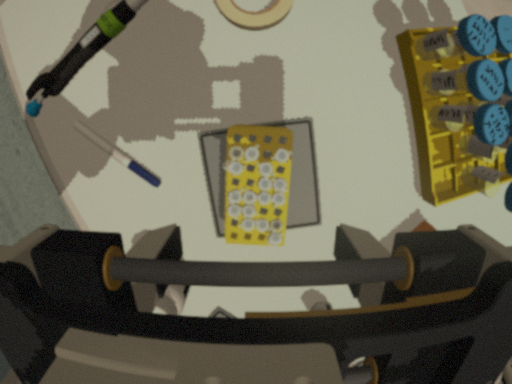

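send_rows:
  series: "1 1.5 0 -0.05 0.7;1 2.8 0.03 -0.05 0.7;1 3.8 0.05 -0.05 0.7;1 4.4 0.05 -0.05 0.7;1 4.66 0.05 -0.05 0.7;1 4.66 0.05 -0.05 0.7;-1 4.66 0.05 -0.05 0.7;-1 4.66 0.05 -0.05 0.7"

```text
time: 18.27
tool_pos: [578.5, 374.5, 10.3]
tcp_rot: [1.001, 1.569, 0.493]
contact_force: [0.2, -0.0, -0.0]
grip_width: 76.2
```

send_rows:
  series: "-1 0 0 0 0;-1 0 0 0 0;-1 0 0 0 0;-1 0 0 0 0;-1 0 0 0 0;-1 -0.7 0 0 0;-1 -1.7 0 0 0;-1 -3 0 0 0"

```text
time: 19.27
tool_pos: [576.9, 373.8, 98.3]
tcp_rot: [-2.233, 1.567, -2.741]
contact_force: [-0.0, 1.2, -1.1]
grip_width: 59.1
```

Run:
```python
from h import *
c=capture("wrist")
cv2.imwrite("pics/w8.png",cv2.cvtColor(c["pixels"],cv2.COLOR_RGB2BGR))
move(459,156.5,110,0.453)
```

```text
t 19.32 pos [579.8 375.3 105.4] jaw -0.508 q6 0.97 w 58.9 F [2.1 1.1 3.7]
units [-0.203 -8.33   0.029] turn -11.01
```

View pics/w8.png

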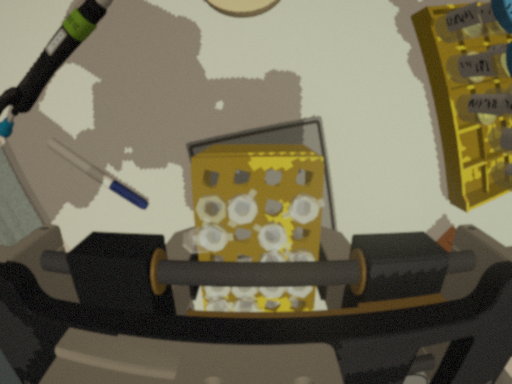

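send_rows:
  series: "-1 -0.7 -0.8 0 -1;-1 -0.7 -2 0 -2.6;-1 -0.7 -3.5 0 -4.6;-1 -0.7 -5 0 -6.6;-1 -0.7 -6.4 0 -8.4;-1 -0.7 -7.5 0 -9.8;-1 -0.7 -8.3 0 -11;-1 -0.7 -8.3 0 -11"

```text
time: 20.32
tool_pos: [456.0, 155.7, 119.9]
tcp_rot: [2.714, 1.57, -3.119]
contact_force: [-0.2, 0.7, -0.8]
grip_width: 58.6
```

send_rows:
  series: "-1 0 0 0 0;-1 0 0 0 0;-1 0 0 0 0"

```text
time: 20.7
tool_pos: [457.0, 157.1, 120.0]
tcp_rot: [1.28, 1.571, 1.732]
contact_force: [-0.1, 0.1, -1.6]
grip_width: 58.8
```

Run:
```python
from h import *
move(459,156.5,10,0.453)
c=capture("wrist")
cv2.imwrite("pics/w9.png",cv2.cvtColor(c["pixels"],cv2.COLOR_RGB2BGR))
```

```text
t 20.7 pos [457.  157.1 120. ] jaw 0.453 q6 -0.28 w 58.8 F [-0.1  0.1 -1.6]
units [ 3.666 -0.049  0.05 ] turn -0.01
```

View pics/w9.png

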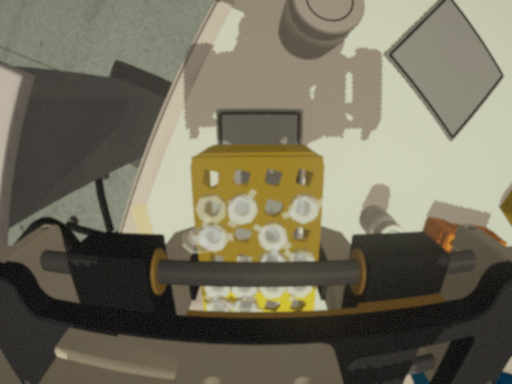

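send_rows:
  series: "-1 1.5 0 0 0;-1 2.6 -0.04 0.04 0;-1 3.3 -0.04 0.04 0;-1 3.6 -0.04 0.04 0;-1 3.66 -0.04 0.04 0;-1 3.66 -0.04 0.04 0;-1 3.66 -0.04 0.04 0;0.4 3.66 -0.04 0.04 0"

```text
time: 21.75
tool_pos: [458.9, 156.2, 11.0]
tcp_rot: [-0.22, 1.569, 0.233]
contact_force: [-0.3, -0.3, 0.2]
grip_width: 63.3
```

send_rows:
  series: "1 0 0 0 0;1 0 0 0 0;1 0 0 0 0;1 0 0 0 0;1 -2 0 0 0;1 -4 0 0 0;1 -5 0 0 0;1 -5 0 0 0"

```text
time: 22.75
tool_pos: [459.8, 156.3, 162.7]
tcp_rot: [-0.272, 1.565, 0.18]
contact_force: [-0.5, -0.4, -0.4]
grip_width: 91.9
```

Run:
```python
from h import *
for s in("wrist","side","scene"):
    c=capture(s)
    cv2.imwrite(f"pics/{s}10.png",cv2.cvtColor(c["pixels"],cv2.COLOR_RGB2BGR))
    for th in("micro_rack","square_mat","long_mat","bench_timer","cork_pad"): print(s,th,[(d["point"],d["score"]) for d in place_of(c,th)][:3])
    if s=="wrist":
      for th,z in(("micro_rack",44),("square_mat",4),("long_mat",4)):
       for d in cut_out(c,th)[:2]:
        cn=max(cv2.findContours(d["pixels"].astype(np.uint8),0,1)[0],key=len)[:,0]
        P=np.array([wray(c,*q,z)[:2] for q in cn],np.float32)
        print(th,cv2.minAreaRect(P),d["score"])
move(447.5,-196.5,150,1.371)
```

```text
wrist micro_rack [([459.1, 159.7, 1.6], 0.97)]
wrist square_mat [([582.1, 366.9, -0.3], 0.58)]
wrist long_mat [([455.2, 158.2, 0.4], 0.71), ([395.4, -25.8, 2.7], 0.59)]
wrist bench_timer [([459.3, 157.3, -1.2], 0.42)]
wrist cork_pad []
micro_rack ((457.0400695800781, 156.73211669921875), (61.73726272583008, 116.16866302490234), 26.63343620300293) 0.7
micro_rack ((453.5277099609375, 167.59677124023438), (70.0773696899414, 129.74386596679688), 26.175086975097656) 0.59
square_mat ((581.6617431640625, 369.0262451171875), (121.6691665649414, 119.23179626464844), 72.37869262695312) 0.62
long_mat ((458.71197509765625, 159.61102294921875), (80.06836700439453, 149.64370727539062), 27.194364547729492) 0.85
side micro_rack [([456.6, 158.3, 6.9], 0.84)]
side square_mat [([581.1, 369.1, 0.5], 0.79)]
side long_mat []
side bench_timer [([452.0, -199.4, 5.9], 0.57)]
side cork_pad [([449.1, -197.3, 2.1], 0.63)]
scene micro_rack [([460.6, 159.4, 6.1], 0.85)]
scene square_mat [([580.9, 366.1, -1.2], 0.85)]
scene long_mat [([459.1, 158.0, 1.4], 0.82), ([449.9, -198.5, 2.7], 0.43)]
scene bench_timer []
scene cork_pad [([446.6, -196.1, 4.1], 0.68)]
t 23.8 pos [458.4 156.1 160.4] jaw 0.452 q6 -0.28 w 91.9 F [0.3 0.4 0.6]
units [  0.345 -10.412  -5.463] turn -10.53
```

View pics/wrist10.png

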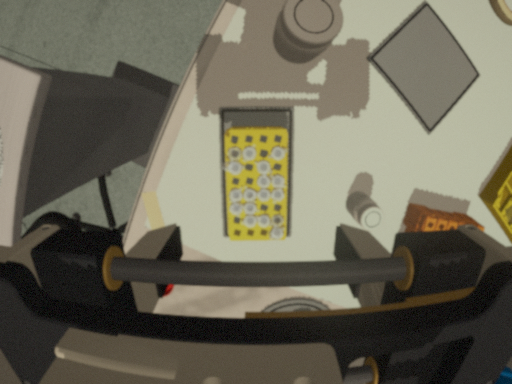

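View pics/side10.png

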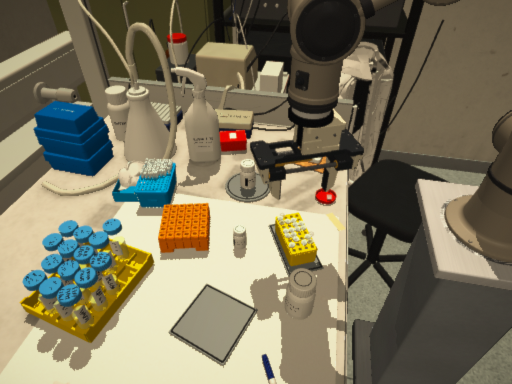

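send_rows:
  series: "1 0.3 -10.4 -5.5 -10.5;1 0.3 -10.4 -5.5 -10.5;1 0.3 -10.4 -5.5 -10.5;1 0.3 -10.4 -5.5 -10.5;1 0.3 -10.4 -5.5 -10.5;1 0.3 -10.4 -5.5 -10.5;1 0.3 -10.4 -5.5 -10.5;1 0.3 -10.4 -5.5 -10.5"

```text
time: 24.8
tool_pos: [446.1, -198.3, 151.2]
tcp_rot: [-0.684, 1.571, 0.681]
contact_force: [-0.5, 0.6, 0.6]
grip_width: 91.5
```

send_rows:
  series: "1 0 0 0 0;1 0 0 0 0"

```text
time: 25.05
tool_pos: [446.5, -195.5, 151.4]
tcp_rot: [0.196, 1.57, 1.566]
contact_force: [0.3, 0.0, 0.3]
grip_width: 91.7
```

Run:
```python
from h import *
c=capture("wrist")
cv2.imwrite("pics/w11.png",cv2.cvtColor(c["pixels"],cv2.COLOR_RGB2BGR))
for th,z in(("bench_timer",17),("cork_pad",4)):
    print([(d["point"],d["score"]) for d in place_of(c,th)])
    for d in cut_out(c,th)[:2]:
        cn=max(cv2.findContours(d["pixels"].astype(np.uint8),0,1)[0],key=len)[:,0]
        P=np.array([wray(c,*q,z)[:2] for q in cn],np.float32)
        print(th,cv2.minAreaRect(P),d["score"])
move(447.5,-196.5,6,1.371)
```

```text
[([449.2, -193.7, 2.6], 0.71)]
bench_timer ((446.2872619628906, -195.6909637451172), (59.7909049987793, 61.75526809692383), 76.98564147949219) 0.88
[]
cork_pad ((446.3556213378906, -196.1213836669922), (115.47999572753906, 115.74323272705078), 70.66561889648438) 0.97
t 25.3 pos [ 446.5 -196.2  151.4] jaw 1.369 q6 -1.94 w 92.1 F [ 0.1  0.4 -0.7]
units [ 4.847e+00 -3.500e-02 -4.000e-03] turn -0.02
```

View pics/w11.png

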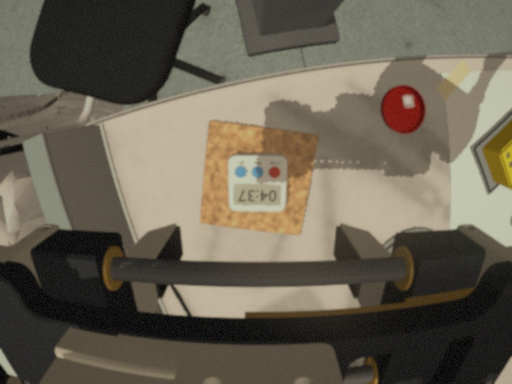

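The timer sits aligned with the jaws at about (258,183), so I can go straight down.

send_rows:
  series: "1 2 0 0 0;1 3.5 0 0 0;1 4.4 0 0 0;1 4.83 0 0 0;1 4.83 0 0 0;1 4.83 0 0 0;-1 4.83 0 0 0;-1 4.83 0 0 0"

```text
time: 26.3
tool_pos: [446.7, -196.9, 7.1]
tcp_rot: [-1.895, 1.569, -0.526]
contact_force: [0.2, -0.1, -0.5]
grip_width: 76.4
```

send_rows:
  series: "-1 0 0 0 0;-1 0 0 0 0;-1 0 0 0 0;-1 0 0 0 0;-1 0 0 0 0;-1 -1 0 0 0;-1 -2.5 0 0 0;-1 -4.2 0 0 0"

```text
time: 27.3
tool_pos: [445.7, -196.4, 133.0]
tcp_rot: [1.178, 1.569, 2.546]
contact_force: [0.7, -1.0, -0.4]
grip_width: 59.4
```

Run:
```python
from h import *
c=capture("wrist")
cv2.imwrite("pics/w12.png",cv2.cvtColor(c["pixels"],cv2.COLOR_RGB2BGR))
move(581.7,369.7,140,1.257)
```

```text
t 27.35 pos [ 448.9 -198.2  139.6] jaw 1.369 q6 -1.94 w 59.8 F [ 2.5 -1.5  5.6]
units [-0.072 -0.539 19.434] turn 1.28
```

View pics/w12.png

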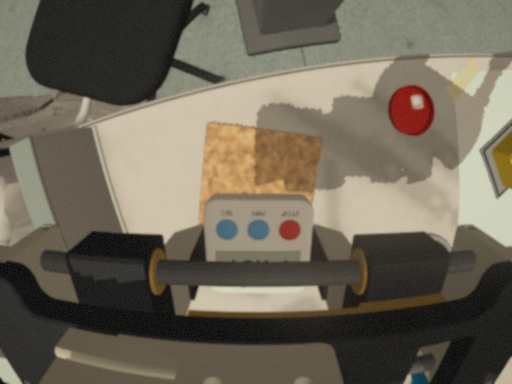

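send_rows:
  series: "-1 0 0 1 0;-1 0 -0.1 2.6 0.2;-1 0 -0.2 4.4 0.3;-1 0 -0.2 6.2 0.5;-1 0 -0.3 8 0.6;-1 0 -0.3 9.8 0.7;-1 0 -0.4 11.6 0.9;-1 0 -0.4 13.2 1"

```text
time: 28.35
tool_pos: [537.8, 190.7, 131.8]
tcp_rot: [2.099, 1.571, -2.903]
contact_force: [0.6, -0.4, -1.1]
grip_width: 59.8
```

Run:
```python
from h import *
move(581.7,369.7,140,1.257)
```

```text
t 28.35 pos [537.8 190.7 131.8] jaw 1.281 q6 -1.07 w 59.8 F [ 0.6 -0.4 -1.1]
units [-0.274  0.301  6.134] turn 0.28
```

send_rows:
  series: "-1 0 0.1 1.5 0.1;-1 0 0.2 3 0.2;-1 0 0.3 4.6 0.2;-1 0 0.3 5.6 0.2;-1 0 0.3 6 0.2;-1 0 0.3 6 0.2;-1 0 0.3 6 0.2;-1 0 0.3 6 0.2"

```text
time: 29.35
tool_pos: [580.6, 362.8, 132.7]
tcp_rot: [-2.6, 1.571, -1.338]
contact_force: [0.5, 0.3, -0.8]
grip_width: 59.4
```

Run:
```python
from h import *
move(581.7,369.7,6.6,1.257)
```

```text
t 29.35 pos [580.6 362.8 132.7] jaw 1.263 q6 -0.82 w 59.4 F [ 0.5  0.3 -0.8]
units [4.205 0.034 0.232] turn 0.06
```

send_rows:
  series: "-1 1.5 0.03 0.23 0;-1 2.8 0.03 0.23 0;-1 3.7 0.03 0.23 0;-1 4.1 0.03 0.23 0;-1 4.2 0.03 0.23 0;-1 4.2 0.03 0.23 0;-1 4.2 0.03 0.23 0;0.4 4.2 0.03 0.23 0"

```text
time: 30.35
tool_pos: [582.1, 371.0, 7.4]
tcp_rot: [-0.768, 1.569, 0.496]
contact_force: [0.3, -0.0, 1.0]
grip_width: 63.8
```

send_rows:
  series: "1 0 0 0 0;1 0 0 0 0;1 0 0 0 0;1 0 0 0 0;1 -2 0 0 0;1 -4 0 0 0;1 -5 0 0 0;1 -5 0 0 0"

```text
time: 31.35
tool_pos: [583.0, 371.5, 159.9]
tcp_rot: [-0.802, 1.564, 0.462]
contact_force: [0.1, -0.6, 0.6]
grip_width: 92.0
```

Run:
```python
from h import *
for s in("wrist","side","scene"):
    c=capture(s)
    cv2.imwrite(f"pics/{s}13.png",cv2.cvtColor(c["pixels"],cv2.COLOR_RGB2BGR))
    for th in("bench_timer","square_mat","micro_rack","long_mat","small_bottle","round_mat","orange_rack","parts_box","cap_dish"): print(s,th,[(d["point"],d["score"]) for d in place_of(c,th)][:3])
    if s=="wrist":
      for th,z in(("bench_timer",17),("square_mat",4)):
       for d in cut_out(c,th)[:2]:
        cn=max(cv2.findContours(d["pixels"].astype(np.uint8),0,1)[0],key=len)[:,0]
        P=np.array([wray(c,*q,z)[:2] for q in cn],np.float32)
        print(th,cv2.minAreaRect(P),d["score"])
print(get_obs()["contact_force"],get_obs()["time"])
```

```text
wrist bench_timer [([584.8, 373.6, -0.2], 0.79)]
wrist square_mat []
wrist micro_rack [([460.0, 156.0, 5.3], 0.62)]
wrist long_mat [([455.4, 157.9, -2.1], 0.86), ([583.3, 374.8, 5.8], 0.65)]
wrist small_bottle [([428.1, 311.2, -0.2], 0.8), ([580.7, 180.0, -4.1], 0.67)]
wrist round_mat []
wrist orange_rack [([707.6, 172.3, 2.2], 0.74)]
wrist parts_box []
wrist cap_dish []
bench_timer ((581.3613891601562, 371.4232177734375), (60.27849197387695, 61.50312805175781), 72.33299255371094) 0.96
square_mat ((582.188720703125, 370.31390380859375), (119.98143768310547, 119.94184875488281), 72.32341003417969) 0.58
side bench_timer []
side square_mat [([584.1, 369.8, -3.5], 0.7), ([400.0, -20.2, -2.0], 0.63)]
side micro_rack [([458.2, 157.4, 4.8], 0.56)]
side long_mat [([461.8, 160.7, -1.6], 0.56)]
side small_bottle [([577.9, 179.7, -4.4], 0.82), ([431.9, 310.2, -1.3], 0.79)]
side round_mat [([608.0, -25.3, -4.1], 0.68)]
side orange_rack [([706.8, 171.1, 2.3], 0.66)]
side parts_box [([696.2, -210.4, -1.9], 0.7)]
side cap_dish [([400.7, -23.1, 0.8], 0.7)]
scene bench_timer [([585.9, 368.6, 3.2], 0.84)]
scene square_mat [([581.5, 369.9, -0.2], 0.92), ([580.6, 370.3, 4.1], 0.65)]
scene micro_rack [([583.7, 368.1, 5.8], 0.65), ([460.2, 156.2, 7.2], 0.63)]
scene long_mat [([459.7, 161.4, 0.3], 0.7)]
scene small_bottle [([431.4, 309.9, 3.0], 0.81), ([603.3, -23.2, 4.2], 0.68), ([581.4, 177.2, -2.6], 0.54)]
scene round_mat [([609.9, -21.6, -6.2], 0.79), ([582.7, 369.3, 4.6], 0.67)]
scene orange_rack [([708.4, 172.0, -0.9], 0.82)]
scene parts_box [([697.6, -207.8, -1.8], 0.8)]
scene cap_dish [([398.4, -26.0, 3.9], 0.77)]
[-0.37179837 -0.30866535  0.03052183] 32.95
```

View pics/wrist13.png

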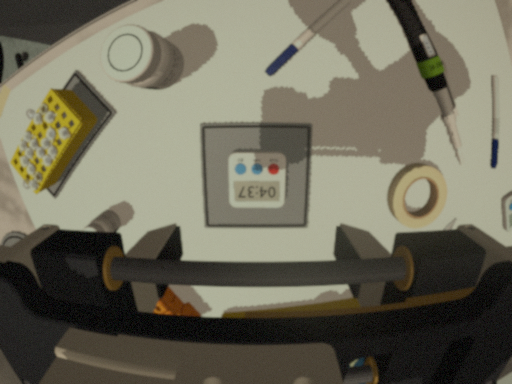

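View pics/side13.png

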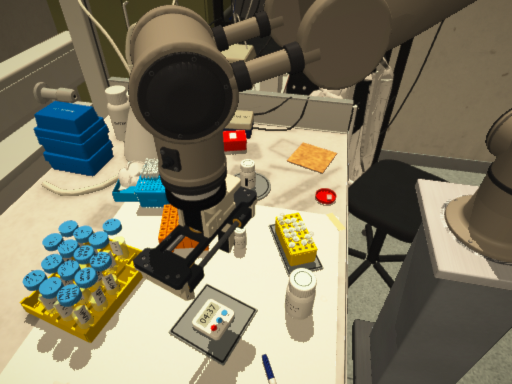

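```bash
python3 -c "
from plant import *
print(close_job())"
```

```text
the job is handed in; nothing more can be done
None
```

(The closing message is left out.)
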